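# Hang the rinsed vial basket up to drain

### The job

Raise the folded bail of the vial basket (a fingertip under its bar does it) until it stands upright by itself, with the basket still standing on the bench. Then take the basket by its bail and hang it on the blue two-pronged hook of the draining stand, the bar lying on both prongs behind their upturned tips and the basket hanging level and still, and let go. Do not tip the basket over or disturb the other things on the bench.

Things in the scene. Friction and masses are not known exactly. Their poses are not given: they have to be found in the camera images.
- basket_center (a point): Loose steel wire basket of amber vials, rigid, 0.3 to 0.55 kg: 130 mm long (its x axis), 90 mm across (its y axis), 68 mm high. This point is its centre, 34 mm above its underside; z is up. The rim is at 68 mm; the vials inside reach only to 48 mm.
- bail (a joint): Swing angle of the bail (U-shaped wire handle) about a hinge along the basket's x axis at rim height, mid-width. 0 = folded level with the rim, its crossbar 60 mm out on the basket's +y side (15 mm outside the wall); 1.57 = upright; 3.1 = folded on the other side. It stays where it is left; about 0.4 N at the crossbar moves it. Stops at 0 and 3.1.
- bail_grip (a point): Middle of the bail's crossbar, on its axis, 60 mm from the hinge. The crossbar runs 142 mm along the basket's x axis; its middle 56 mm wear an orange sleeve 10 mm thick, the rest is bare wire 7 mm thick. When the bail is upright this point is 128 mm above the basket's underside.
- hook_seat (a point): On the stand: where the middle of the bail's crossbar should rest, 58 mm in front of the panel, 217.5 mm above the bench, midway between two blue 8 mm prongs at x = +42 and -42 mm. Crossbar along x (either way round); y points out of the panel, z up. The prongs are level, tops 3.5 mm below this point; they turn up from 12 mm further out (+y), and the tips, 20 mm out, rise 20 mm above it.
- basket: The same basket, seen from its underside: origin at the centre of its underside, axes as for its centre.
- stand: Fixed draining stand: upright white panel 300 mm wide and 300 mm high, origin at the foot of the middle of its front face, y out of the panel over a drip tray 140 mm deep and 14 mm high. The panel rises 80 mm above the prongs close behind them, so the gripper's body has to lean out over the tray (+y) there.
- beaker: Bystander: loose glass beaker, 72 mm wide, 85 mm high; origin at the centre of its underside.
- reagent: Bystander: loose amber bottle, 70 mm wide, 150 mm high; origin at the centre of its underside.
- powder_jar: Bystander: loose white jar, 76 mm wide, 100 mm high; origin at the centre of its underside.
- vial_tray: Bystander: loose green divided tray, 100 x 140 x 30 mm; origin at the centre of its underside.
- spanner: Bystander: loose spanner lying flat, 160 mm long along its x axis; origin under its middle.
- septa_tin: Bystander: loose red tin, 60 mm wide, 50 mm high; origin at the centre of its underside.
- septa_box: Bystander: loose cardboard box, 90 x 60 x 35 mm; origin at the centre of its underside.

How it is judged (in metres and radians):
On the way, in this order (a step that is already met when the one before it is completed fails the run):
1. the bail stands upright by itself (within 20 degrees), nothing touching it, the basket standing on the bench (value of joint bail between 1.22 and 1.92 rad and contact force between the fingers and basket below 0.05 N and height (world z) of basket_center below 0.04 m and angle between basket_center's own z axis and vertical below 0.1 rad), for 0.2 s.
2. the basket is carried clear of the bench in the gripper (height (world z) of basket_center above 0.06 m and contact force between the fingers and basket above 0.5 N), for 0.2 s.
At the end, for the whole second after the job is handed in: The crossbar lies on both prongs behind their tips (its middle within 24 mm sideways, 6 mm in height, 25 mm inwards or 16 mm outwards of the seat point; within 11 degrees of parallel), the basket hangs upright within 15 degrees, carried by the stand, at rest and released (y of bail_grip in the frame of hook_seat between -0.025 and 0.016 m and x of bail_grip in the frame of hook_seat between -0.024 and 0.024 m and z of bail_grip in the frame of hook_seat between -0.006 and 0.006 m and angle between the x axis of bail_grip and the x axis of hook_seat, either way round below 0.2 rad and angle between basket_center's own z axis and vertical below 0.26 rad and linear speed of basket below 0.03 m/s and contact force between basket and stand above 1 N); the robot touches nothing.
It fails at once if a bystander is pushed more than 30 mm or knocked over (distance of any of beaker, reagent, powder_jar, vial_tray, spanner, septa_tin, septa_box from where it was at the start of the episode above 0.03 m or angle between any of beaker, reagent, powder_jar, septa_tin's own z axis and vertical above 0.5 rad).
It fails at once if the basket is tipped more than 40 degrees (angle between basket_center's own z axis and vertical above 0.7 rad).
It also fails if it takes over 64 s, if anything falls off the work surface, if the arm or the gripper's body presses on something with over 40 N, if the wrist force passes 120 N, or if a joint passes its speed limit or range.

### The arm

A 7-joint arm with a two-finger parallel gripper is mounted at the origin on the work surface. World frame = base frame: x ahead of the robot, y to its left, z up, the work surface at z = 0. Lengths are in mm, angles in rad, forces in N, time in s.
With the tool pointing down it reaches from about 400 to 875 mm from the base axis. Payload 4.4 kg.
Tool frame: the origin (TCP) lies at the centre of the arm's flange, where the gripper is bolted on; the fingertips stand 173 mm ahead of it and the grasp point (between the pads) lies 155 mm ahead of it; z points along the fingers, y is the direction in which the jaws open and shut (so a half turn about z gives the same grasp; the last joint's range is limited). The gripper opens to 85 mm and grips with 20 to 120 N. Pads are 22 mm wide; open, the fingers measure 114 mm over their backs; the gripper's body (76 mm by 85 mm) begins 54 mm behind the grasp point. The pads swing forward as they close: fully open they stand 13 mm farther back than shut.
Start: joints at [1.166, 0.628, 0.038, 1.517, -0.027, 0.996, -0.02], TCP at [216.052, -613.055, 404.713] pointing down, gripper open.
Joint ranges: [-3.06, 3.06], [-0.37, 2.12], [-1.25, 1.32], [0.18, 2.47], [-1.1, 4.24], [0.23, 1.98], [-2.94, 2.94]. Speed limits (rad/s): [2.57, 2.57, 3.14, 3.14, 3.14, 3.14, 3.14].

### API

Orientations are given as a unit quaternion [x, y, z, w].
In Python, from cell import telemetry, optics, env gives the robot as it stands.
- The arm moves only by the tool servo_tool, never from a script. Its argument "deltas" is a list of rows, each a list of 2 entries, a list of its own where there are three numbers: the shift along the tool's x, y, z in units of 75 cm (1.0 is 75 cm), then the turn, a rotation vector about the tool's x, y, z in units of 90 degrees (1.0 is 90 degrees). In form: [[[dx, dy, dz], [ax, ay, az]], ...]. A call has 1 to 10 rows; each row shifts and turns the pose as measured when the row begins, along the tool's axes as they then stand; what a row does not reach is not made up. A row lasts 1/8 s, in which the tool goes at most 62.5 mm and 10.7 degrees, less where a joint would pass 70% of its speed; a pose out of reach is approached as far as the arm can. A call with a number of a shift or a turn outside -1 to 1 is refused whole. A call with a gripper value outside its range is refused whole. "fingers" is the gripper's target within -1 to 1 (shut at 1, half-way at 0, fully open at -1), set as the call begins (left out, the last holds). The fingers move at their own pace and stop on an object; "newtons" is the grip in N (left out, the last holds). Time passes only in rows, so rows that do not move let the fingers close. It gives the time, the measured TCP pose, the force and the opening at its end, in the units of the state.
- telemetry.observe(): the state, without advancing time (a new reading comes with each control period).
- optics.capture(name): name is "scene" or "side" or "wrist"; returns the picture (384x512x3 uint8, red, green, blue); there is no depth.
- optics.calibration(name): a dict with "camera_matrix" (3x3 intrinsics, pixels), "origin" and "rotation" of the camera in the world; the wrist camera has in their place "hand_eye" (4x4, takes a point from camera to tool coordinates, whose origin is the TCP and whose axes are the flange's). Camera axes: x right, y down, z forward; pixel columns grow to the right and rows downward; lengths in mm; the calibration is good to about 2 mm. A picture is of the moment at which its call begins: read the wrist's pose just before it. calibration takes no time and is no camera call.
- env.close_job(): hands the job in, once; it reports no verdict.
The state is a dict: "t": time; "q": joint angles; "joint_velocities": joint speeds; "joint_torque": joint torques, N m; "tool_pos": TCP position; "tcp_rot": TCP orientation; "wrist_force": force on the tool from outside, world axes, zero at the start; "moment": the same for the moment, N m; "grip_width": finger opening in mm.
Only numpy, scipy, OpenCV 4.12 (cv2) and the standard library are available. Lean on these libraries where they do the work, as an engineer would, in place of code of your own. Each camera call takes 0.05 s, during which the arm holds its last target. There are 200 camera calls.

## Working session

There is one attempt and no reset: what is moved stays moved. The work goes in short steps, Python scripts to look and compute and a tool call to move; the robot and the scene stay as the last step left them, time stands still between calls to the robot, and variables do not carry over. Pictures are saved under pics/ and viewed, about 8 in all and at most 12, crops included, and the job is handed in when it is done.

Besides the shell and the picture viewer there is one more tool, called by a JSON object that holds its "op" and its "data". servo_tool: Moves the arm, as the interface text tells. Its arguments: {"type":"object","properties":{"deltas":{"type":"array","items":{"type":"array"}},"fingers":{"type":"number"},"newtons":{"type":"number"}},"required":["deltas"]}

```bash
ls; mkdir -p pics; python3 - <<'E'
from cell import telemetry, optics, env
import cv2,numpy as np
print(telemetry.observe())
for n in ("scene","side"):
    c=optics.calibration(n); print(n,c)
    cv2.imwrite(f"pics/{n}0.png",cv2.resize(optics.capture(n)[:,:,::-1],(800,600),interpolation=cv2.INTER_CUBIC))
print(optics.calibration("wrist"))
E
```

```text
pics
{'t': 0.0, 'q': array([ 1.16624043,  0.62937454,  0.03845045,  1.51841202, -0.02702231,
        0.99627938, -0.02001489]), 'joint_velocities': array([-1.06711949e-03,  2.32165842e-05, -2.24621977e-04,  4.71672355e-04,
        4.30274041e-04,  4.70726266e-04, -2.94243621e-04]), 'joint_torque': array([-1.01507270e-03, -5.63398147e+01,  1.22641660e+00, -1.93448085e+01,
        1.12274659e-02,  1.05010509e-02, -8.46321413e-08]), 'tool_pos': array([ 215.93188489, -612.75934937,  403.75642153]), 'tcp_rot': array([ 9.85692288e-01,  1.68551944e-01, -1.71904823e-04, -9.62324448e-04]), 'wrist_force': array([-0.43157488,  0.55033043,  0.45248662]), 'moment': array([ 0.02860639, -0.00731023, -0.01865713]), 'grip_width': 85.40791313796922}
scene {'camera_matrix': array([[463.37807737,   0.        , 248.6377362 ],
       [  0.        , 463.37807737, 186.36353621],
       [  0.        ,   0.        ,   1.        ]]), 'origin': array([1028.08693917, -718.98328634, 1056.74199717]), 'rotation': array([ 0.88062784,  0.28582391, -0.10637382, -0.36260711])}
side {'camera_matrix': array([[362.97006217,   0.        , 250.43189433],
       [  0.        , 362.97006217, 191.32568976],
       [  0.        ,   0.        ,   1.        ]]), 'origin': array([103.34294052, 726.77845082, 739.81066543]), 'rotation': array([-0.23660595,  0.86162655, -0.43136639,  0.12466092])}
{'camera_matrix': array([[274.80082684,   0.        , 253.8454396 ],
       [  0.        , 274.80082684, 188.22452674],
       [  0.        ,   0.        ,   1.        ]]), 'hand_eye': array([[-6.85890745e-05, -9.57424324e-01, -2.88684357e-01,
         7.43654028e+01],
       [ 9.99999807e-01,  1.12588781e-04, -6.10993613e-04,
         6.51258026e-01],
       [ 6.17482767e-04, -2.88684344e-01,  9.57424132e-01,
         3.09363461e+01],
       [ 0.00000000e+00,  0.00000000e+00,  0.00000000e+00,
         1.00000000e+00]])}
```

View pics/scene0.png

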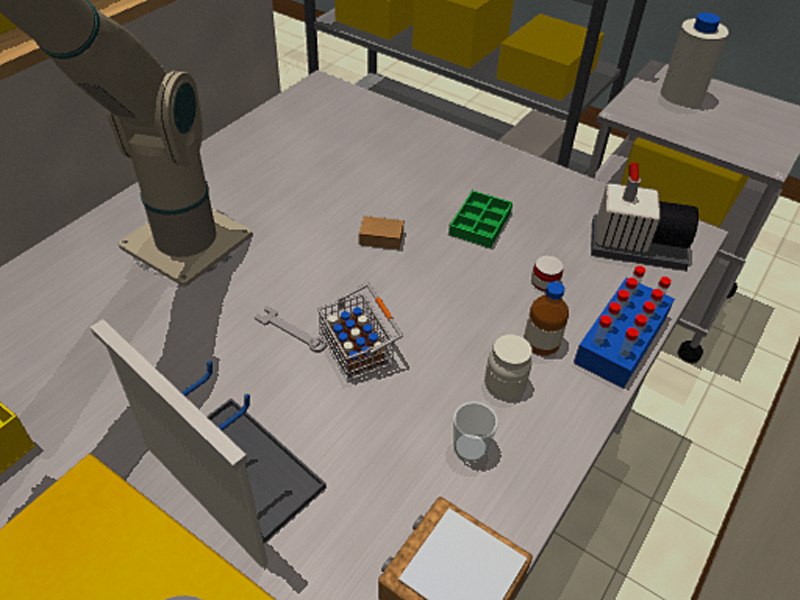

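View pics/side0.png

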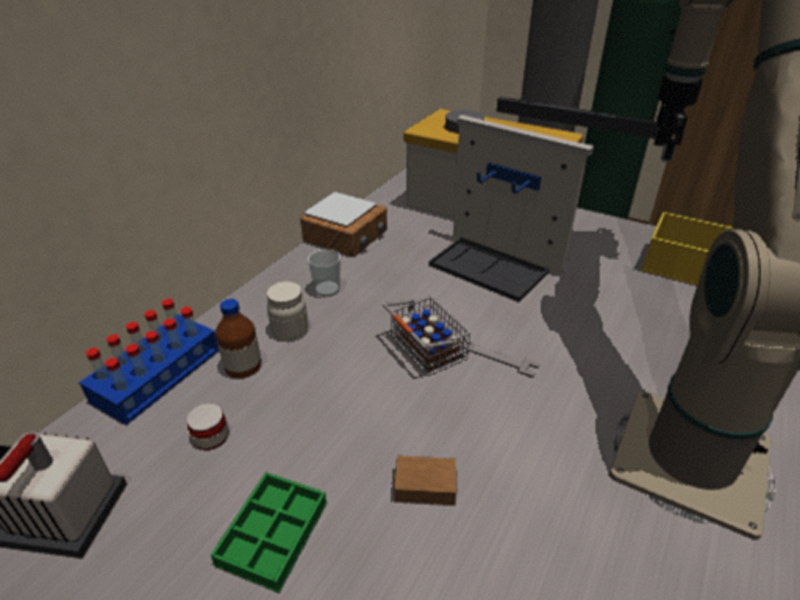

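```bash
cat > h.py <<'E'
from cell import telemetry, optics, env
import cv2,numpy as np
from scipy.spatial.transform import Rotation as R
def cam(n):
    c=optics.calibration(n);K=c["camera_matrix"]
    if n=="wrist":
        s=telemetry.observe();T=np.eye(4);T[:3,:3]=R.from_quat(s["tcp_rot"]).as_matrix();T[:3,3]=s["tool_pos"]
        M=T@c["hand_eye"];return K,M[:3,3],M[:3,:3]
    return K,np.array(c["origin"]),R.from_quat(c["rotation"]).as_matrix()
def proj(n,P,C=None):
    K,o,r=C or cam(n);p=K@(r.T@(np.atleast_2d(P)-o).T);return (p[:2]/p[2]).T
def ray(n,uv,C=None):
    K,o,r=C or cam(n);d=r@np.linalg.solve(K,[*uv,1]);return o,d/np.linalg.norm(d)
def atz(n,uv,z,C=None):
    o,d=ray(n,uv,C);return o+d*(z-o[2])/d[2]
def tri(a,b):
    A=np.zeros((3,3));B=np.zeros(3);rs=[ray(*a),ray(*b)]
    for o,d in rs: M=np.eye(3)-np.outer(d,d);A+=M;B+=M@o
    p=np.linalg.solve(A,B);return p,[float(np.linalg.norm(np.cross(p-o,d))) for o,d in rs]
def crop(im,x,y,w,h,s): return cv2.resize(im[y:y+h,x:x+w],None,fx=s,fy=s,interpolation=cv2.INTER_CUBIC)
E
python3 - <<'E'
from h import *
a=optics.capture("scene")[:,:,::-1];b=optics.capture("side")[:,:,::-1]
m=np.vstack([np.hstack([crop(a,180,175,100,75,4),crop(a,85,215,100,75,4)]),np.hstack([crop(b,224,180,100,75,4),crop(b,276,78,100,75,4)])])
cv2.imwrite("pics/m1.png",m)
E
```

```text
(no output)
```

View pics/m1.png

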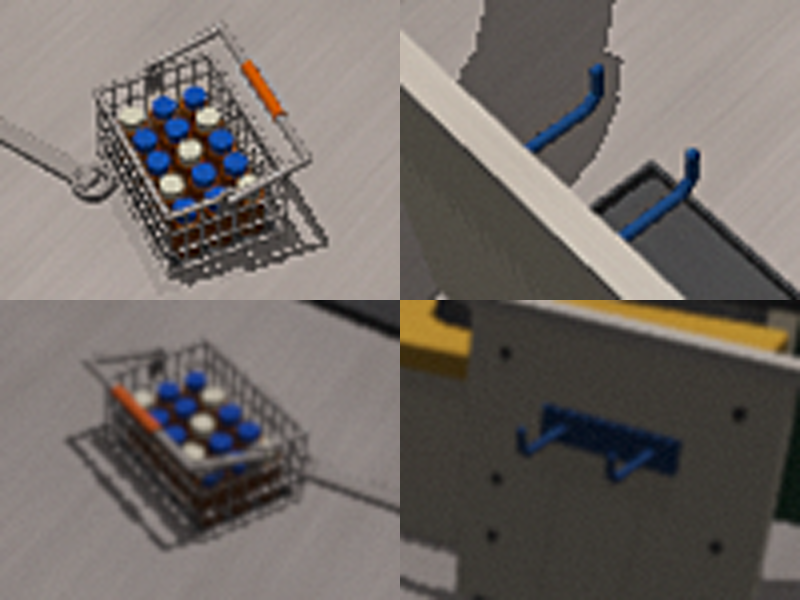

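```bash
python3 - <<'E'
from h import *
f=lambda x,y,ox,oy:(ox+x/4-.4,oy+y/4-.4)
S=lambda x,y:f(x,y,180,175);H=lambda x,y:f(x,y,85,215);B=lambda x,y:f(x,y,224,180);D=lambda x,y:f(x,y,276,78)
for n,a,b in [("sleeve",S(263,88),B(135,108)),("barA",S(222,28),B(88,60)),("barB",S(308,160),B(200,165)),("barA'",S(222,28),B(200,165))]:
    print(n,tri(("scene",a),("side",b)),atz("scene",a,68),atz("side",b,68))
t=[H(197,68),H(293,152)];u=[D(121,130),D(212,160)]
for i in (0,1):
    print("tips",atz("scene",t[i],237.5),atz("side",u[i],237.5),[tri(("scene",t[i]),("side",u[j])) for j in (0,1)])
print("bend",atz("scene",H(595,97) if 0 else H(195,97),214),atz("scene",H(290,185),214))
for n,x,y in [("beaker",475,440),("jar",508,380),("reag",545,340),("span1",318,343),("span2",265,318),("box",382,240),("tin",548,280)]:
    print(n,atz("scene",(x*.64,y*.64),0)[:2].round())
E
```

```text
sleeve (array([507.93054703,  28.20432862,  84.84873194]), [0.46163602445994645, 0.46163602445993623]) [498.5048456   40.92372744  68.        ] [518.7259633   10.50783438  68.        ]
barA (array([505.38668214,  34.90151194, 136.31911124]), [31.86242638527589, 31.86242638527572]) [437.46557258  72.76023232  68.        ] [579.11447569 -21.78356664  68.        ]
barB (array([506.20674661,  18.09590237,  22.36154976]), [41.3877060335818, 41.38770603358172]) [564.64113728   3.42386688  68.        ] [447.84308191  42.21631717  68.        ]
barA' (array([443.0975461 ,  59.39260197,  82.74605036]), [3.5088633352166263, 3.5088633352166085]) [437.46557258  72.76023232  68.        ] [447.84308191  42.21631717  68.        ]
tips [ 451.15930429 -325.78652524  237.5       ] [ 529.42440026 -326.75071666  237.5       ] [(array([ 497.09155548, -324.60628194,  256.2922558 ]), [31.34922965092586, 31.349229650925853]), (array([ 447.37942065, -322.81102753,  231.52476921]), [0.3983114967782262, 0.3983114967782037])]
tips [ 534.32897461 -336.44549736  237.5       ] [ 443.56051173 -310.0023206   237.5       ] [(array([ 532.37424232, -334.6596598 ,  233.85225792]), [0.2425087579677594, 0.2425087579677787]), (array([ 483.45916651, -332.67957807,  209.4884095 ]), [32.82129948765308, 32.82129948765323])]
bend [ 448.87014534 -330.19387181  214.        ] [ 534.16096298 -342.69974601  214.        ]
beaker [769. -65.]
jar [752.  81.]
reag [763. 209.]
span1 [417. -57.]
span2 [292. -69.]
box [342. 255.]
tin [693. 361.]
```

Sleeve ≈ (508,28,85), so the bail is near 0.3 rad. The basket is at about (481,-23) with yaw ≈ -28°, and the seat is at about (487,-349) with yaw ≈ -8°. I'll rise and travel first.

{"op": "servo_tool", "data": {"deltas": [[[0, 0, -0.08], [0, 0, 0]], [[0, 0, -0.08], [0, 0, 0]], [[0.05, -0.053, 0], [0, 0, 0]], [[0.05, -0.053, 0], [0, 0, 0]], [[0.05, -0.053, 0], [0, 0, 0]], [[0.05, -0.053, 0], [0, 0, 0]], [[0.05, -0.053, 0], [0, 0, 0]], [[0.05, -0.053, 0], [0, 0, 0]], [[0.05, -0.053, 0], [0, 0, 0]], [[0.05, -0.053, 0], [0, 0, 0]]], "fingers": 1, "newtons": 40}}

```text
t: 1.45
tool_pos: [396.9, -205.4, 526.8]
tcp_rot: [0.986, 0.164, 0.0, 0.0]
wrist_force: [0.6, -0.8, -0.6]
grip_width: 0.0
```

```bash
cat >> h.py <<'E'
def frame(yaw,lean):  # tool x along yaw (deg), gripper body leaning to +y of that frame by lean
    return (R.from_euler('z',yaw,degrees=True)*R.from_euler('x',180-lean,degrees=True))
def plan(grasp,Rt,off=155):
    """shift (tool units) and turn to bring point `off` ahead of the TCP to grasp with orientation Rt"""
    s=telemetry.observe();Rc=R.from_quat(s["tcp_rot"]);p=s["tool_pos"]
    tcp=np.array(grasp)-Rt.apply([0,0,off]);d=tcp-p
    rv=(Rc.inv()*Rt).as_rotvec()/(np.pi/2)
    print("t",round(s["t"],2),"tcp",p.round(1),"target",tcp.round(1),"d",d.round(1),"rows",round(np.linalg.norm(d)/60,1),"F",s["wrist_force"].round(1),"w",round(s["grip_width"],1))
    print(" shift now-axes",(Rc.inv().apply(d)/750).round(4),"turn",rv.round(3),"shift new-axes",(Rt.inv().apply(d)/750).round(4),"q",s["q"].round(2))
E
python3 - <<'E'
from h import *
plan([485,-15,260],frame(-27.8,40))
E
```

```text
t 1.45 tcp [ 396.9 -205.4  526.8] target [531.5  73.1 378.7] d [ 134.5  278.6 -148. ] rows 5.7 F [ 0.6 -0.8 -0.6] w 0.0
 shift now-axes [ 0.29   -0.2933  0.1974] turn [-0.419 -0.182  0.497] shift new-axes [-0.0145 -0.4426 -0.1138] q [ 0.51  0.2  -0.12  1.87  0.03  1.08 -0.86]
```

{"op": "servo_tool", "data": {"deltas": [[[0.048, -0.049, 0.033], [0, 0, 0]], [[0.048, -0.049, 0.033], [0, 0, 0]], [[0.048, -0.049, 0.033], [0, 0, 0]], [[0.048, -0.049, 0.033], [0, 0, 0]], [[0.048, -0.049, 0.033], [0, 0, 0]], [[0.048, -0.049, 0.033], [0, 0, 0]], [[0, 0, 0], [-0.07, -0.03, 0.083]], [[0, 0, 0], [-0.07, -0.03, 0.083]], [[0, 0, 0], [-0.07, -0.03, 0.083]], [[0, 0, 0], [-0.07, -0.03, 0.083]]]}}

```text
t: 2.7
tool_pos: [534.5, 86.4, 374.0]
tcp_rot: [0.965, -0.104, -0.053, 0.235]
wrist_force: [-0.0, -0.7, -1.5]
grip_width: -0.2
```

{"op": "servo_tool", "data": {"deltas": [[[0, 0, 0], [-0.07, -0.03, 0.083]], [[0, 0, 0], [-0.07, -0.03, 0.083]], [[0, 0, 0], [0, 0, 0]]]}}

```text
t: 3.08
tool_pos: [534.5, 88.4, 373.0]
tcp_rot: [0.906, -0.235, -0.078, 0.342]
wrist_force: [0.9, -0.3, -0.0]
grip_width: 0.0
```

```bash
python3 - <<'E'
from h import *
plan([485,-15,260],frame(-27.8,40))
C=cam("wrist")
cv2.imwrite("pics/w1.png",crop(optics.capture("wrist")[:,:,::-1],0,0,512,384,1.5625))
import pickle;pickle.dump(C,open("c1.pkl","wb"))
for n,P in [("sleeve",[508,28,85]),("hinge",[481,-23,68])]: print(n,proj("wrist",P,C)*1.5625)
E
```

```text
t 3.08 tcp [534.5  88.4 373. ] target [531.5  73.1 378.7] d [ -3.1 -15.3   5.8] rows 0.3 F [ 0.9 -0.3 -0. ] w 0.0
 shift now-axes [0.0064 0.02   0.0073] turn [ 0.013 -0.003 -0.015] shift new-axes [0.0059 0.0202 0.0069] q [-0.53  0.68  0.27  1.69  0.34  1.32 -2.53]
sleeve [[148.19977578 302.55013728]]
hinge [[237.66350941 278.6841029 ]]
```

View pics/w1.png

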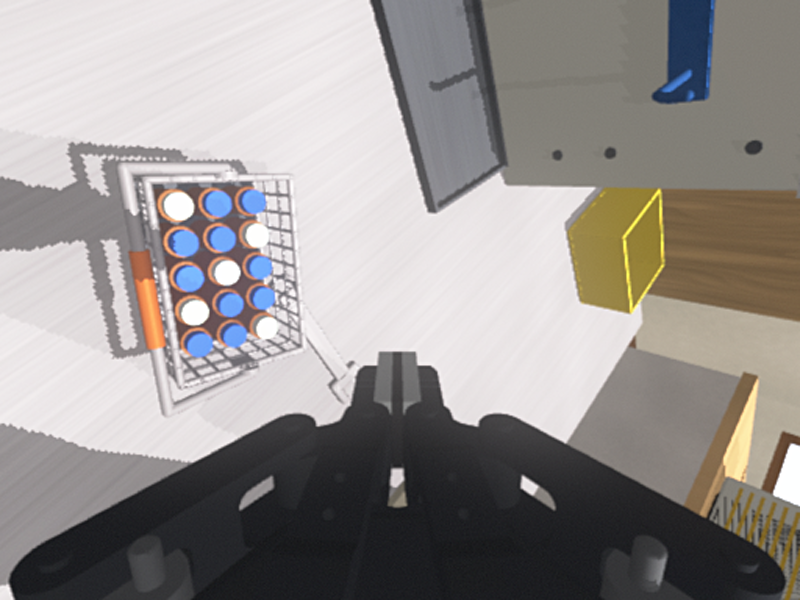

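```bash
cat > fit.py <<'E'
from h import *
import pickle
from scipy.optimize import least_squares
C=pickle.load(open("c1.pkl","rb"));k=1.5625
def pts(p):
    x,y,yaw,a=p;r=R.from_euler('z',yaw).as_matrix();c,s=60*np.cos(a),60*np.sin(a)
    L=np.array([[71,c,68+s],[-71,c,68+s],[28,c,68+s],[-28,c,68+s],[65,45,68],[65,-45,68],[-65,-45,68],[-65,45,68]])
    return L@r.T+[x,y,0]
obs=np.array([(122,168),(167,410),(138,252),(155,348),(147,183),(293,178),(303,345),(180,388)])/k
S=[(180+x/4-.4,175+y/4-.4) for x,y in [(308,160),(222,28),(281,112),(245,65)]]
B=[(224+x/4-.4,180+y/4-.4) for x,y in [(88,60),(200,165),(113,88),(157,128)]]
Cs,Cb=cam("scene"),cam("side")
f=lambda p:np.r_[(proj(0,pts(p),C)-obs).ravel(),(proj(0,pts(p)[:4],Cs)-S).ravel(),(proj(0,pts(p)[:4],Cb)-B).ravel()]
s=least_squares(f,[481,-23,-.48,.3],loss='soft_l1',x_scale=[10,10,.1,.1])
print(s.x,np.degrees(s.x[2]));print(s.fun.reshape(-1,2).round(1).tolist());print(pts(s.x).round(0).tolist())
E
python3 fit.py
```

```text
[ 4.80788517e+02 -2.31419079e+01 -5.00000209e-01  2.51456911e-01] -28.647901707488302
[[0.6, 1.2], [-0.0, 1.3], [-0.1, -0.2], [0.1, -0.8], [-0.3, -1.3], [-1.4, -0.2], [0.8, 3.0], [0.8, -0.4], [0.1, -0.4], [0.2, -0.2], [0.0, 1.2], [0.6, 0.0], [-0.5, -0.4], [-2.8, 0.2], [0.5, 0.2], [-0.3, 0.8]]
[[571.0, -6.0, 83.0], [446.0, 62.0, 83.0], [533.0, 14.0, 83.0], [484.0, 41.0, 83.0], [559.0, -15.0, 68.0], [516.0, -94.0, 68.0], [402.0, -31.0, 68.0], [445.0, 48.0, 68.0]]
```

```bash
cat >> h.py <<'E'
BX,BY,BYAW=481,-23,-28.65
def loc(y,z,x=0,yaw=BYAW,o=(BX,BY)): return R.from_euler('z',yaw,degrees=True).apply([x,y,z])+[*o,0]
def push(a,gap=0,back=0,lean=40):   # TCP pose target for bail angle a with fingertip under bar
    Rt=frame(BYAW,lean);g=loc(60*np.cos(a),68+60*np.sin(a))
    return g-Rt.apply([0,19.5+gap,161+back]),Rt
E
python3 - <<'E'
from h import *
for gap,back in ((9,80),(9,0)):
    t,Rt=push(.25,gap,back);plan(t,Rt,0)
P=[push(a)[0] for a in np.linspace(.25,1.57,13)]
print((push(0,0)[1].inv().apply(np.diff(P,axis=0))/750).round(4).tolist())
E
```

```text
t 3.12 tcp [534.4  88.1 373.3] target [593.6 183.1 249.1] d [  59.2   95.1 -124.2] rows 2.8 F [ 1.   0.8 -0.8] w 0.2
 shift now-axes [ 0.0053 -0.2213  0.0271] turn [ 0.011 -0.009 -0.008] shift new-axes [ 0.0085 -0.2206  0.031 ] q [-0.52  0.68  0.27  1.69  0.34  1.32 -2.52]
t 3.12 tcp [534.4  88.1 373.3] target [569.  138.  187.9] d [  34.5   49.9 -185.5] rows 3.3 F [ 1.   0.8 -0.8] w 0.2
 shift now-axes [ 0.0038 -0.2232  0.1338] turn [ 0.011 -0.009 -0.008] shift new-axes [ 0.0085 -0.2206  0.1377] q [-0.52  0.68  0.27  1.69  0.34  1.32 -2.52]
[[-0.0, 0.0074, -0.0047], [0.0, 0.0079, -0.0039], [0.0, 0.0083, -0.003], [-0.0, 0.0085, -0.0021], [0.0, 0.0087, -0.0011], [0.0, 0.0088, -0.0002], [-0.0, 0.0088, 0.0008], [-0.0, 0.0086, 0.0018], [0.0, 0.0084, 0.0027], [-0.0, 0.008, 0.0036], [0.0, 0.0076, 0.0045], [-0.0, 0.007, 0.0053]]
```

{"op": "servo_tool", "data": {"deltas": [[[0.002, -0.055, 0.007], [0.011, -0.009, -0.008]], [[0.002, -0.055, 0.007], [0, 0, 0]], [[0.002, -0.055, 0.007], [0, 0, 0]], [[0.002, -0.055, 0.007], [0, 0, 0]], [[0, 0, 0], [0, 0, 0]]]}}

```text
t: 3.75
tool_pos: [596.4, 184.0, 250.4]
tcp_rot: [0.914, -0.23, -0.084, 0.324]
wrist_force: [0.1, -0.2, 0.5]
grip_width: 0.0
```

```bash
python3 - <<'E'
from h import *
for gap,back in ((9,80),(9,0)):
    t,Rt=push(.25,gap,back);plan(t,Rt,0)
E
```

```text
t 3.75 tcp [596.4 184.  250.4] target [593.6 183.1 249.1] d [-2.8 -0.9 -1.3] rows 0.1 F [ 0.1 -0.2  0.5] w 0.0
 shift now-axes [-0.0027  0.0011  0.0031] turn [-0.01  -0.     0.005] shift new-axes [-0.0027  0.0011  0.0031] q [-0.56  0.94  0.21  1.47  0.25  1.29 -2.59]
t 3.75 tcp [596.4 184.  250.4] target [569.  138.  187.9] d [-27.4 -46.  -62.5] rows 1.4 F [ 0.1 -0.2  0.5] w 0.0
 shift now-axes [-0.0028  0.0028  0.1097] turn [-0.01  -0.     0.005] shift new-axes [-0.0027  0.0011  0.1098] q [-0.56  0.94  0.21  1.47  0.25  1.29 -2.59]
```

Go in beneath the bar, then bring the finger up to contact.

{"op": "servo_tool", "data": {"deltas": [[[-0.0027, 0.001, 0.035], [-0.01, 0, 0.005]], [[0, 0, 0.037], [0, 0, 0]], [[0, 0, 0.037], [0, 0, 0]], [[0, 0, 0], [0, 0, 0]]]}}

```text
t: 4.25
tool_pos: [569.7, 133.5, 191.8]
tcp_rot: [0.912, -0.233, -0.083, 0.328]
wrist_force: [-0.1, -0.8, 0.2]
grip_width: -0.1
```

```bash
python3 - <<'E'
from h import *
t,Rt=push(.25,0,0);plan(t,Rt,0)
a=optics.capture("side")[:,:,::-1];b=optics.capture("wrist")[:,:,::-1]
cv2.imwrite("pics/m2.png",np.hstack([crop(a,214,160,120,90,4)[:,:400],crop(b,0,40,256,230,1.5652)[:360,:400]]))
E
```

```text
t 4.25 tcp [569.7 133.5 191.8] target [565.7 131.9 193.6] d [-4.  -1.6  1.9] rows 0.1 F [-0.1 -0.8  0.2] w -0.1
 shift now-axes [-0.0037  0.005   0.0009] turn [-0.005 -0.001 -0.001] shift new-axes [-0.0037  0.005   0.0009] q [-0.53  0.99  0.22  1.62  0.28  1.11 -2.62]
```

View pics/m2.png

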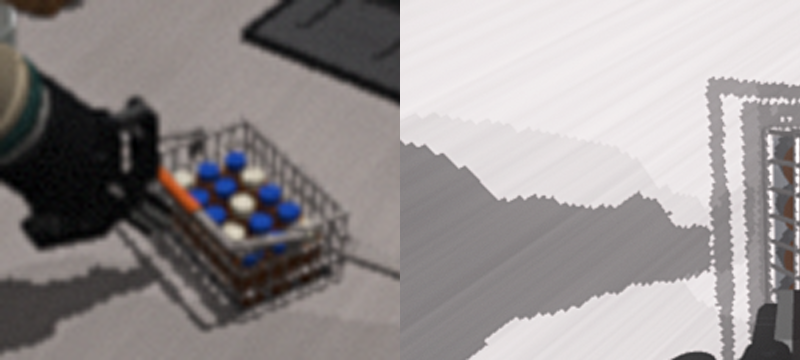

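The side view shows the fingers below and outside the sleeve, at about (150,200), with the bar not yet moved. Now the arc.

{"op": "servo_tool", "data": {"deltas": [[[-0.003, 0.005, 0.001], [0, 0, 0]], [[0, 0.0074, -0.0047], [0, 0, 0]], [[0, 0.0079, -0.0039], [0, 0, 0]], [[0, 0.0083, -0.003], [0, 0, 0]], [[0, 0.0085, -0.0021], [0, 0, 0]], [[0, 0.0087, -0.0011], [0, 0, 0]], [[0, 0.0088, -0.0002], [0, 0, 0]]]}}

```text
t: 5.22
tool_pos: [558.7, 117.4, 232.5]
tcp_rot: [0.915, -0.232, -0.077, 0.322]
wrist_force: [2.0, 3.7, 2.3]
grip_width: 0.0
```

```bash
python3 - <<'E'
from h import *
for a in (.8,.91,1.57): plan(push(a)[0],push(a)[1],0)
a=optics.capture("side")[:,:,::-1];b=optics.capture("wrist")[:,:,::-1]
cv2.imwrite("pics/m3.png",np.hstack([crop(a,214,160,100,96,4),crop(b,150,130,140,134,2.8571)[:384]]))
E
```

```text
t 5.22 tcp [558.7 117.4 232.5] target [557.8 117.6 221.8] d [ -0.9   0.2 -10.6] rows 0.2 F [2.  3.7 2.3] w 0.0
 shift now-axes [-0.0013 -0.0086  0.0113] turn [-0.015 -0.007  0.   ] shift new-axes [-0.0011 -0.0088  0.0111] q [-0.52  0.9   0.23  1.67  0.3   1.11 -2.6 ]
t 5.22 tcp [558.7 117.4 232.5] target [555.4 113.2 226.2] d [-3.3 -4.2 -6.3] rows 0.1 F [2.  3.7 2.3] w 0.0
 shift now-axes [-0.0013  0.0002  0.0109] turn [-0.015 -0.007  0.   ] shift new-axes [-0.0011 -0.      0.0109] q [-0.52  0.9   0.23  1.67  0.3   1.11 -2.6 ]
t 5.22 tcp [558.7 117.4 232.5] target [537.8  81.  238.8] d [-20.9 -36.5   6.3] rows 0.7 F [2.  3.7 2.3] w 0.0
 shift now-axes [-0.0015  0.049   0.0284] turn [-0.015 -0.007  0.   ] shift new-axes [-0.0011  0.0483  0.0295] q [-0.52  0.9   0.23  1.67  0.3   1.11 -2.6 ]Traceback (most recent call last):
  File "<stdin>", line 4, in <module>
    return _nx.concatenate(arrs, 1, dtype=dtype, casting=casting)
           ~~~~~~~~~~~~~~~^^^^^^^^^^^^^^^^^^^^^^^^^^^^^^^^^^^^^^^
ValueError: all the input array dimensions except for the concatenation axis must match exactly, but along dimension 0, the array at index 0 has size 384 and the array at index 1 has size 383
```

```bash
python3 - <<'E'
from h import *
a=optics.capture("side")[:,:,::-1];b=optics.capture("scene")[:,:,::-1]
cv2.imwrite("pics/m3.png",np.hstack([crop(a,214,160,100,90,4),crop(b,180,165,100,90,4)]))
print(telemetry.observe()["wrist_force"])
E
```

```text
[1.59778022 5.09827396 4.43791365]
```

View pics/m3.png

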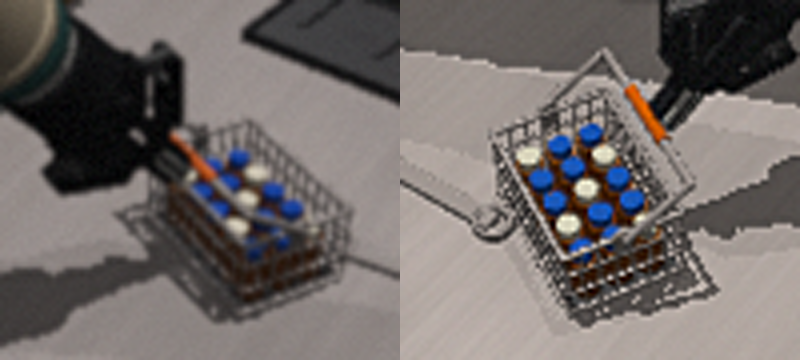

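{"op": "servo_tool", "data": {"deltas": [[[0, 0, -0.02], [-0.015, -0.007, 0]], [[0, -0.02, -0.02], [0, 0, 0]], [[0, -0.02, -0.02], [0, 0, 0]], [[0, 0, 0], [0, 0, 0]]]}}

```text
t: 5.92
tool_pos: [582.2, 159.8, 245.7]
tcp_rot: [0.908, -0.233, -0.088, 0.337]
wrist_force: [0.5, -0.1, -0.6]
grip_width: -0.1
```

```bash
cat >> h.py <<'E'
def orange(n,box):
    x,y,w,h=box;im=optics.capture(n)[y:y+h,x:x+w];hsv=cv2.cvtColor(im,cv2.COLOR_RGB2HSV)
    m=cv2.inRange(hsv,(5,200,150),(14,255,255));k,l,st,ce=cv2.connectedComponentsWithStats(m)
    i=1+np.argmax(st[1:,4]);yy,xx=np.where(l==i);e=np.linalg.svd(np.c_[xx,yy]-ce[i],full_matrices=False)[2][0]
    t=(np.c_[xx,yy]-ce[i])@e;return ce[i]+[x,y],st[i,4],[ (ce[i]+[x,y]+e*v).round(1).tolist() for v in (t.min(),t.max())]
def sleeve():
    a=orange("scene",(190,160,90,80));b=orange("side",(214,150,110,100))
    p,r=tri(("scene",a[0]),("side",b[0]));print("sleeve",p.round(1),np.round(r,1),a[1:],b[1:])
    q=R.from_euler('z',-BYAW,degrees=True).apply(p-[BX,BY,0]);print("local",q.round(1),"angle",np.arctan2(q[2]-68,q[1]).round(2),"r",np.hypot(q[2]-68,q[1]).round(1));return p
E
python3 - <<'E'
from h import *
sleeve()
for a in (.8,.91,1.57): plan(push(a)[0],push(a)[1],0)
E
```

```text
sleeve [500.1  15.8 110.1] [0.9 0.9] (np.int32(38), [[236.5, 185.7], [244.4, 197.7]]) (np.int32(21), [[257.3, 193.7], [266.3, 202.7]])
local [ -1.9  43.2 110.1] angle 0.77 r 60.3
t 6.03 tcp [581.6 158.  245.8] target [557.8 117.6 221.8] d [-23.8 -40.3 -24. ] rows 0.9 F [-0.7 -0.3 -1.1] w 0.4
 shift now-axes [-0.0016  0.0263  0.0651] turn [ 0.01   0.004 -0.002] shift new-axes [-0.002   0.0272  0.0646] q [-0.55  0.94  0.23  1.54  0.27  1.26 -2.6 ]
t 6.03 tcp [581.6 158.  245.8] target [555.4 113.2 226.2] d [-26.2 -44.7 -19.7] rows 0.9 F [-0.7 -0.3 -1.1] w 0.4
 shift now-axes [-0.0015  0.0351  0.065 ] turn [ 0.01   0.004 -0.002] shift new-axes [-0.002   0.036   0.0645] q [-0.55  0.94  0.23  1.54  0.27  1.26 -2.6 ]
t 6.03 tcp [581.6 158.  245.8] target [537.8  81.  238.8] d [-43.8 -77.   -7. ] rows 1.5 F [-0.7 -0.3 -1.1] w 0.4
 shift now-axes [-0.0013  0.0832  0.0844] turn [ 0.01   0.004 -0.002] shift new-axes [-0.002   0.0844  0.0831] q [-0.55  0.94  0.23  1.54  0.27  1.26 -2.6 ]
```

{"op": "servo_tool", "data": {"deltas": [[[-0.002, 0, 0.04], [0.01, 0.004, 0]], [[0, 0, 0.04], [0, 0, 0]], [[0, 0.012, 0], [0, 0, 0]], [[0, 0.012, 0], [0, 0, 0]], [[0, 0, 0], [0, 0, 0]]]}}

```text
t: 6.65
tool_pos: [552.9, 106.8, 213.3]
tcp_rot: [0.909, -0.236, -0.085, 0.333]
wrist_force: [1.1, -0.1, 0.6]
grip_width: -0.1
```

```bash
python3 - <<'E'
from h import *
sleeve()
for a in (.8,1.2,1.57): plan(push(a,0,-10)[0],push(a)[1],0)
E
```

```text
sleeve [493.   14.  109.4] [2.2 2.2] (np.int32(40), [[235.1, 185.0], [243.2, 197.5]]) (np.int32(8), [[263.0, 196.0], [267.2, 200.9]])
local [ -7.2  38.3 109.4] angle 0.82 r 56.3
t 6.75 tcp [553.2 107.8 212.7] target [554.7 112.  214.2] d [1.6 4.2 1.4] rows 0.1 F [-0.1  0.1  0.3] w 0.1
 shift now-axes [-0.0009 -0.0033 -0.0053] turn [ 0.002  0.001 -0.004] shift new-axes [-0.0008 -0.0033 -0.0053] q [-0.51  0.94  0.24  1.69  0.3   1.09 -2.61]
t 6.75 tcp [553.2 107.8 212.7] target [545.1  94.4 227.1] d [ -8.  -13.4  14.3] rows 0.4 F [-0.1  0.1  0.3] w 0.1
 shift now-axes [-0.0007  0.0282 -0.0012] turn [ 0.002  0.001 -0.004] shift new-axes [-0.0008  0.0282 -0.0013] q [-0.51  0.94  0.24  1.69  0.3   1.09 -2.61]
t 6.75 tcp [553.2 107.8 212.7] target [534.7  75.3 231.1] d [-18.4 -32.4  18.4] rows 0.7 F [-0.1  0.1  0.3] w 0.1
 shift now-axes [-0.0005  0.0538  0.0133] turn [ 0.002  0.001 -0.004] shift new-axes [-0.0008  0.0539  0.0132] q [-0.51  0.94  0.24  1.69  0.3   1.09 -2.61]
```

Seated, with the bar about 26 mm from the tip. Continue the arc.

{"op": "servo_tool", "data": {"deltas": [[[0, 0.007, -0.001], [0, 0, 0]], [[0, 0.007, -0.001], [0, 0, 0]], [[0, 0.007, 0], [0, 0, 0]], [[0, 0.007, 0.001], [0, 0, 0]], [[0, 0.007, 0.002], [0, 0, 0]], [[0, 0.007, 0.004], [0, 0, 0]], [[0, 0.006, 0.004], [0, 0, 0]], [[0, 0, 0], [0, 0, 0]]]}}

```text
t: 7.75
tool_pos: [537.0, 78.7, 232.5]
tcp_rot: [0.91, -0.235, -0.084, 0.332]
wrist_force: [0.3, 0.4, 0.9]
grip_width: -0.2
```

```bash
python3 - <<'E'
from h import *
sleeve()
for a in (1.2,1.57): plan(push(a,0,-10)[0],push(a)[1],0)
E
```

```text
sleeve [476.9 -17.6 124.8] [1.4 1.4] (np.int32(39), [[223.6, 185.2], [231.3, 197.8]]) (np.int32(6), [[272.9, 188.1], [277.7, 192.3]])
local [ -6.2   2.8 124.8] angle 1.52 r 56.9
t 7.85 tcp [537.2  79.3 232.3] target [545.1  94.4 227.1] d [ 7.9 15.1 -5.3] rows 0.3 F [-0.2  0.6  0.4] w -0.0
 shift now-axes [-0.0005 -0.0219 -0.0092] turn [ 0.    -0.    -0.003] shift new-axes [-0.0004 -0.0219 -0.0092] q [-0.49  0.89  0.25  1.76  0.32  1.06 -2.59]
t 7.85 tcp [537.2  79.3 232.3] target [534.7  75.3 231.1] d [-2.5 -4.  -1.2] rows 0.1 F [-0.2  0.6  0.4] w -0.0
 shift now-axes [-0.0003  0.0037  0.0052] turn [ 0.    -0.    -0.003] shift new-axes [-0.0004  0.0037  0.0052] q [-0.49  0.89  0.25  1.76  0.32  1.06 -2.59]
```

{"op": "servo_tool", "data": {"deltas": [[[0, -0.015, 0], [0, 0, 0]], [[0, -0.015, -0.01], [0, 0, 0]], [[0, -0.01, -0.05], [0, 0, 0]], [[0, 0, -0.05], [0, 0, 0]], [[0, 0, -0.05], [0, 0, 0]], [[0, 0, 0], [0, 0, 0]]]}}

```text
t: 8.6
tool_pos: [588.1, 175.6, 304.3]
tcp_rot: [0.911, -0.232, -0.084, 0.331]
wrist_force: [-0.9, 0.5, -0.1]
grip_width: 0.1
```

```bash
python3 - <<'E'
from h import *
p=sleeve()
plan(loc(0,128),frame(BYAW,40),155); plan(p,frame(BYAW,40),155)
b=optics.capture("wrist")[:,:,::-1];a=optics.capture("side")[:,:,::-1]
print(orange("wrist",(0,0,512,384)),proj("wrist",loc(0,128)))
cv2.imwrite("pics/m4.png",np.hstack([crop(a,214,150,100,120,4),crop(b,50,20,300,360,4/3)]))
E
```

```text
sleeve [480.2 -18.8 128.1] [0.6 0.6] (np.int32(38), [[223.6, 185.3], [231.4, 197.7]]) (np.int32(9), [[269.9, 185.1], [277.7, 192.3]])
local [ -2.7   3.3 128.1] angle 1.52 r 60.2
t 8.7 tcp [586.6 173.1 302.3] target [528.8  64.4 246.7] d [ -57.9 -108.6  -55.6] rows 2.3 F [-0.7 -0.2 -0.1] w -0.0
 shift now-axes [0.0022 0.0774 0.1626] turn [0.003 0.002 0.   ] shift new-axes [0.0017 0.0781 0.1623] q [-0.57  0.87  0.23  1.49  0.26  1.36 -2.57]
t 8.7 tcp [586.6 173.1 302.3] target [528.   68.6 246.9] d [ -58.6 -104.4  -55.4] rows 2.2 F [-0.7 -0.2 -0.1] w -0.0
 shift now-axes [-0.0014  0.0741  0.1596] turn [0.003 0.002 0.   ] shift new-axes [-0.0018  0.0748  0.1593] q [-0.57  0.87  0.23  1.49  0.26  1.36 -2.57]Traceback (most recent call last):
  File "<stdin>", line 5, in <module>
  File "h.py", line 38, in orange
    i=1+np.argmax(st[1:,4]);yy,xx=np.where(l==i);e=np.linalg.svd(np.c_[xx,yy]-ce[i],full_matrices=False)[2][0]
        ~~~~~~~~~^^^^^^^^^^
    return _wrapfunc(a, 'argmax', axis=axis, out=out, **kwds)
    return bound(*args, **kwds)
ValueError: attempt to get argmax of an empty sequence
```

{"op": "servo_tool", "data": {"deltas": [[[0, 0.038, 0], [0.003, 0.002, 0]], [[0, 0.037, 0], [0, 0, 0]], [[0, 0, 0.03], [0, 0, 0]], [[0, 0, 0], [0, 0, 0]]], "fingers": 0}}

```text
t: 9.35
tool_pos: [556.3, 117.0, 318.7]
tcp_rot: [0.909, -0.234, -0.089, 0.334]
wrist_force: [-0.2, 0.2, 1.0]
grip_width: 42.5
```

```bash
python3 - <<'E'
from h import *
plan(loc(3,128),frame(BYAW,40),155)
b=optics.capture("wrist")[:,:,::-1]
print(proj("wrist",loc(3,128))*1.5625)
cv2.imwrite("pics/m4.png",crop(b,0,0,512,384,1.5625))
E
```

```text
t 9.35 tcp [556.3 117.  318.7] target [530.2  67.1 246.7] d [-26.1 -50.  -72. ] rows 1.5 F [-0.2  0.2  1. ] w 42.5
 shift now-axes [ 0.0023 -0.0052  0.1218] turn [ 0.005  0.004 -0.001] shift new-axes [ 0.0014 -0.0041  0.1218] q [-0.53  0.79  0.25  1.63  0.3   1.29 -2.54]
[[388.69027971 306.90420484]]
```

View pics/m4.png

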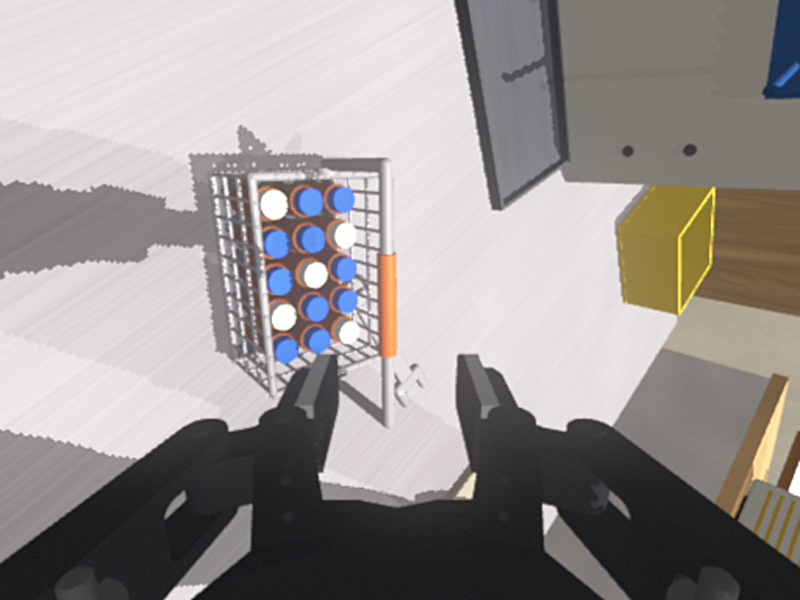

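The sleeve is centred at (388,305), against a predicted (389,307), and the bail is upright between the jaws. Go in and grip.

{"op": "servo_tool", "data": {"deltas": [[[0.001, -0.004, 0.04], [0.005, 0.004, 0]], [[0, 0, 0.04], [0, 0, 0]], [[0, 0, 0.035], [0, 0, 0]], [[0, 0, 0], [0, 0, 0]]]}}

```text
t: 9.9
tool_pos: [534.0, 72.3, 250.3]
tcp_rot: [0.912, -0.232, -0.082, 0.33]
wrist_force: [0.2, -0.2, -0.4]
grip_width: 42.9
```

```bash
python3 - <<'E'
from h import *
plan(loc(3,128),frame(BYAW,40),155);sleeve()
E
```

```text
t 9.9 tcp [534.   72.3 250.3] target [530.2  67.1 246.7] d [-3.8 -5.3 -3.5] rows 0.1 F [ 0.2 -0.2 -0.4] w 42.9
 shift now-axes [-0.0011  0.0036  0.0091] turn [-0.003 -0.003  0.   ] shift new-axes [-0.0011  0.0036  0.0091] q [-0.49  0.85  0.25  1.77  0.34  1.06 -2.58]
sleeve [485.1 -24.6 113.2] [8.6 8.6] (np.int32(3), [[232.1, 197.1], [230.1, 198.2]]) (np.int32(4), [[274.9, 190.1], [277.8, 192.2]])
local [  4.4   0.6 113.2] angle 1.56 r 45.2
```

{"op": "servo_tool", "data": {"deltas": [[[-0.001, 0.0035, 0.009], [0, 0, 0]], [[0, 0, 0], [0, 0, 0]]]}}

```text
t: 10.25
tool_pos: [532.6, 69.7, 248.9]
tcp_rot: [0.913, -0.231, -0.079, 0.327]
wrist_force: [-0.8, -1.0, 0.2]
grip_width: 42.6
```

{"op": "servo_tool", "data": {"deltas": [[[0, 0, 0], [0, 0, 0]], [[0, 0, 0], [0, 0, 0]], [[0, 0, 0], [0, 0, 0]], [[0, 0, 0], [0, 0, 0]], [[0, 0, 0], [0, 0, 0]]], "fingers": 1, "newtons": 60}}

```text
t: 10.88
tool_pos: [532.9, 70.3, 249.6]
tcp_rot: [0.913, -0.231, -0.078, 0.327]
wrist_force: [-0.6, -0.7, -0.6]
grip_width: 7.4
```

```bash
python3 - <<'E'
from h import *
plan(loc(3,128),frame(BYAW,40),155)
u=R.from_euler('z',-8,degrees=True).apply([0,1,0]);print(u)
plan(np.array([487,-349,0])+u*80+[0,0,300],frame(-8,40),155)
plan(loc(3,258),frame(BYAW,40),155)
E
```

```text
t 10.88 tcp [532.9  70.3 249.6] target [530.2  67.1 246.7] d [-2.7 -3.2 -2.9] rows 0.1 F [-0.6 -0.7 -0.6] w 7.4
 shift now-axes [-0.0012  0.0018  0.0064] turn [-0.008 -0.007  0.   ] shift new-axes [-0.0011  0.0017  0.0065] q [-0.48  0.85  0.26  1.78  0.34  1.05 -2.58]
[0.1391731  0.99026807 0.        ]
t 10.88 tcp [532.9  70.3 249.6] target [ 512.  -171.1  418.7] d [ -20.9 -241.4  169.1] rows 4.9 F [-0.6 -0.7 -0.6] w 7.4
 shift now-axes [0.1295 0.3718 0.0142] turn [-0.007  0.139 -0.176] shift new-axes [0.0172 0.3921 0.0346] q [-0.48  0.85  0.26  1.78  0.34  1.05 -2.58]
t 10.88 tcp [532.9  70.3 249.6] target [530.2  67.1 376.7] d [ -2.7  -3.2 127.1] rows 2.1 F [-0.6 -0.7 -0.6] w 7.4
 shift now-axes [ 0.0003  0.1115 -0.1277] turn [-0.008 -0.007  0.   ] shift new-axes [-0.0011  0.1131 -0.1263] q [-0.48  0.85  0.26  1.78  0.34  1.05 -2.58]
```

{"op": "servo_tool", "data": {"deltas": [[[0, 0, 0], [0, 0, 0]], [[0, 0, 0], [0, 0, 0]], [[0, 0.009, -0.01], [0, 0, 0]], [[0, 0.009, -0.01], [0, 0, 0]], [[0, 0.009, -0.01], [0, 0, 0]], [[0, 0.009, -0.01], [0, 0, 0]], [[0, 0, 0], [0, 0, 0]]]}}

```text
t: 11.75
tool_pos: [531.8, 69.5, 292.3]
tcp_rot: [0.914, -0.231, -0.077, 0.325]
wrist_force: [0.5, -0.2, -4.6]
grip_width: 7.7
```

```bash
python3 - <<'E'
from h import *
plan(loc(3,258),frame(BYAW,40),155)
b=optics.capture("wrist")[:,:,::-1];a=optics.capture("side")[:,:,::-1]
print(proj("side",telemetry.observe()["tool_pos"]+R.from_quat(telemetry.observe()["tcp_rot"]).apply([0,0,155])))
cv2.imwrite("pics/m5.png",np.hstack([crop(a,204,120,120,140,3)[:384],crop(b,50,40,330,320,1.2)]))
E
```

```text
t 11.75 tcp [531.8  69.5 292.3] target [530.2  67.1 376.7] d [-1.6 -2.4 84.5] rows 1.4 F [ 0.5 -0.2 -4.6] w 7.7
 shift now-axes [ 0.0007  0.0739 -0.0851] turn [-0.011 -0.008  0.   ] shift new-axes [-0.0003  0.0753 -0.0838] q [-0.49  0.78  0.26  1.77  0.34  1.12 -2.55]
[[272.46913355 176.10531738]]
```

View pics/m5.png

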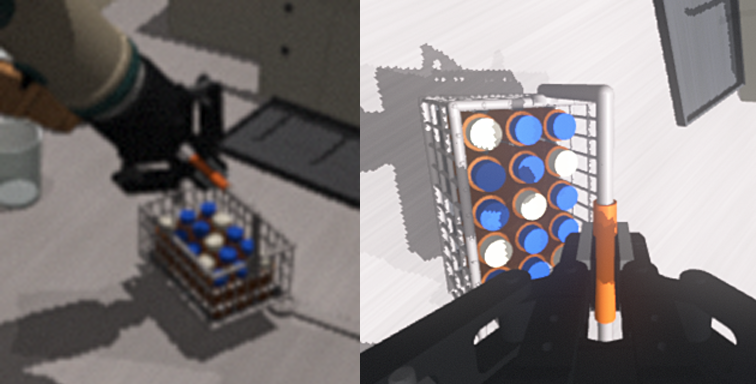

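{"op": "servo_tool", "data": {"deltas": [[[0, 0.019, -0.021], [-0.006, -0.004, 0]], [[0, 0.019, -0.021], [-0.006, -0.004, 0]], [[0, 0.019, -0.021], [0, 0, 0]], [[0, 0.019, -0.021], [0, 0, 0]], [[0, 0, 0], [0, 0, 0]]]}}

```text
t: 12.48
tool_pos: [529.0, 66.8, 375.8]
tcp_rot: [0.91, -0.231, -0.088, 0.333]
wrist_force: [0.4, 0.2, -5.0]
grip_width: 8.2
```

```bash
cat >> h.py <<'E'
SX,SY,SYAW=488,-350,-8
def seat(y,z,x=0): return loc(y,217.5+z,x,SYAW,(SX,SY))
E
python3 - <<'E'
from h import *
plan(seat(90,75),frame(SYAW,40),155)
E
```

```text
t 12.47 tcp [529.   66.8 375.8] target [ 514.4 -162.2  411.2] d [ -14.6 -229.    35.5] rows 3.9 F [ 0.4  0.2 -5. ] w 8.2
 shift now-axes [0.1291 0.2424 0.1428] turn [ 0.003  0.151 -0.173] shift new-axes [0.0232 0.2641 0.1599] q [-0.49  0.67  0.27  1.72  0.34  1.3  -2.48]
```

{"op": "servo_tool", "data": {"deltas": [[[0.008, 0.015, 0.009], [0, 0, 0]], [[0.016, 0.03, 0.018], [0, 0, 0]], [[0.016, 0.03, 0.018], [0, 0, 0]], [[0.016, 0.03, 0.018], [0, 0, 0]], [[0.016, 0.03, 0.018], [0, 0, 0]], [[0.016, 0.03, 0.018], [0, 0, 0]], [[0.016, 0.03, 0.018], [0, 0, 0]], [[0.016, 0.03, 0.018], [0, 0, 0]], [[0.008, 0.015, 0.009], [0, 0, 0]], [[0, 0, 0], [0, 0, 0]]]}}

```text
t: 13.72
tool_pos: [504.2, -183.8, 406.3]
tcp_rot: [0.906, -0.236, -0.098, 0.337]
wrist_force: [1.0, 1.2, -4.7]
grip_width: 7.9
```

{"op": "servo_tool", "data": {"deltas": [[[0, 0, 0], [0, 0.025, -0.029]], [[0, 0, 0], [0, 0.025, -0.029]], [[0, 0, 0], [0, 0.025, -0.029]], [[0, 0, 0], [0, 0.025, -0.029]], [[0, 0, 0], [0, 0.025, -0.029]], [[0, 0, 0], [0, 0.025, -0.029]], [[0, 0, 0], [0, 0, 0]], [[0, 0, 0], [0, 0, 0]]]}}

```text
t: 14.72
tool_pos: [499.8, -179.4, 404.2]
tcp_rot: [0.935, -0.053, -0.039, 0.347]
wrist_force: [-0.7, -0.3, -3.9]
grip_width: 7.8
```

```bash
python3 - <<'E'
from h import *
plan(seat(90,75),frame(SYAW,40),155)
plan(seat(60,36),frame(SYAW,40),155)
b=optics.capture("scene")[:,:,::-1];a=optics.capture("side")[:,:,::-1];w=optics.capture("wrist")[:,:,::-1]
for n in("scene","side"): print(n,proj(n,[seat(0,0),seat(20,20,42),seat(20,20,-42)]).round(1).tolist())
cv2.imwrite("pics/m6.png",np.hstack([crop(b,100,150,133,200,3),crop(a,250,70,133,200,3)]))
E
```

```text
t 14.72 tcp [ 499.8 -179.4  404.2] target [ 514.4 -162.2  411.2] d [14.6 17.2  7. ] rows 0.4 F [-0.7 -0.3 -3.9] w 7.8
 shift now-axes [ 0.016  -0.0126 -0.0241] turn [0.01  0.012 0.021] shift new-axes [ 0.016  -0.0135 -0.0235] q [-0.16  0.53  0.34  1.92  0.73  0.89 -2.07]
t 14.72 tcp [ 499.8 -179.4  404.2] target [ 510.2 -191.9  372.2] d [ 10.4 -12.5 -32. ] rows 0.6 F [-0.7 -0.3 -3.9] w 7.8
 shift now-axes [ 0.0174 -0.0164  0.0414] turn [0.01  0.012 0.021] shift new-axes [ 0.016  -0.0163  0.042 ] q [-0.16  0.53  0.34  1.92  0.73  0.89 -2.07]
scene [[139.3, 251.9], [157.3, 252.0], [133.7, 230.8]]
side [[319.7, 115.8], [306.2, 108.9], [328.6, 115.5]]
```

View pics/m6.png

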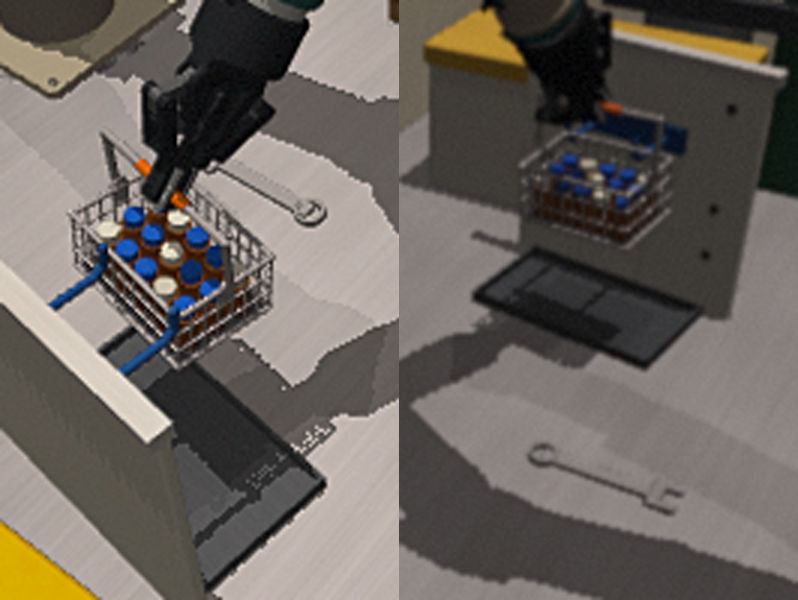

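```bash
python3 - <<'E'
from h import *
plan(seat(90,36),frame(SYAW,40),160)
E
```

```text
t 14.88 tcp [ 500.3 -179.6  404.3] target [ 514.8 -159.   376.1] d [ 14.6  20.6 -28.3] rows 0.6 F [-0.1  0.9 -4.4] w 7.7
 shift now-axes [ 0.0171 -0.0468  0.0086] turn [0.01  0.012 0.021] shift new-axes [ 0.0154 -0.0471  0.0096] q [-0.16  0.53  0.34  1.92  0.73  0.89 -2.07]
```

{"op": "servo_tool", "data": {"deltas": [[[0.008, -0.011, -0.009], [0.005, 0.006, 0.01]], [[0.009, -0.011, -0.009], [0.005, 0.006, 0.01]], [[0, -0.008, 0.0095], [0, 0, 0]], [[0, -0.008, 0.0095], [0, 0, 0]], [[0, -0.008, 0.0095], [0, 0, 0]], [[0, 0, 0], [0, 0, 0]]]}}

```text
t: 15.62
tool_pos: [518.1, -158.2, 372.9]
tcp_rot: [0.938, -0.065, -0.022, 0.341]
wrist_force: [-0.0, -1.2, -3.6]
grip_width: 7.6
```

```bash
python3 - <<'E'
from h import *
plan(seat(90,36),frame(SYAW,40),160)
plan(seat(-5,36),frame(SYAW,40),160)
a=orange("scene",(100,150,133,150));b=orange("side",(250,70,133,150));print(a,b)
s=telemetry.observe();g=s["tool_pos"]+R.from_quat(s["tcp_rot"]).apply([0,0,160]);print(g,proj("scene",g),proj("side",g))
E
```

```text
t 15.62 tcp [ 518.1 -158.2  372.9] target [ 514.8 -159.   376.1] d [-3.3 -0.8  3.1] rows 0.1 F [-0.  -1.2 -3.6] w 7.6
 shift now-axes [-0.0041  0.004  -0.0021] turn [-0.001 -0.002  0.   ] shift new-axes [-0.0041  0.004  -0.0021] q [-0.19  0.59  0.34  1.92  0.72  0.83 -2.16]
t 15.62 tcp [ 518.1 -158.2  372.9] target [ 501.6 -253.1  376.1] d [-16.5 -94.9   3.1] rows 1.6 F [-0.  -1.2 -3.6] w 7.6
 shift now-axes [-0.0045  0.1011  0.0792] turn [-0.001 -0.002  0.   ] shift new-axes [-0.0041  0.101   0.0793] q [-0.19  0.59  0.34  1.92  0.72  0.83 -2.16]
(array([163.57142857, 213.57142857]), np.int32(14), [[162.3, 211.8], [164.9, 215.4]]) (array([309., 116.]), np.int32(1), [[309.0, 116.0], [309.0, 116.0]])
[ 504.89952338 -260.21003889  251.16691629] [[170.93594404 220.56071051]] [[304.68307223 115.34603971]]
```

{"op": "servo_tool", "data": {"deltas": [[[-0.004, 0.017, 0.01], [0, 0, 0]], [[0, 0.014, 0.011], [0, 0, 0]], [[0, 0.014, 0.012], [0, 0, 0]], [[0, 0.012, 0.012], [0, 0, 0]], [[0, 0, 0], [0, 0, 0]]]}}

```text
t: 16.35
tool_pos: [506.3, -217.9, 376.9]
tcp_rot: [0.937, -0.067, -0.021, 0.342]
wrist_force: [-0.5, 0.4, -4.4]
grip_width: 7.5
```

```bash
python3 - <<'E'
from h import *
plan(seat(30,38),frame(SYAW,40),160)
plan(seat(-5,38),frame(SYAW,40),160)
b=optics.capture("scene")[:,:,::-1];a=optics.capture("side")[:,:,::-1]
s=telemetry.observe();Rr=R.from_quat(s["tcp_rot"]);g=[s["tool_pos"]+Rr.apply([x,0,160]) for x in(-71,0,71)]
print([((proj("scene",g)-[100,170])*5).round().tolist(),((proj("side",g)-[270,85])*5).round().tolist()])
cv2.imwrite("pics/m7.png",np.hstack([crop(b,100,170,80,110,5),crop(a,270,70,80,110,5)]))
E
```

```text
t 16.35 tcp [ 506.3 -217.9  376.9] target [ 506.5 -218.4  378.1] d [ 0.2 -0.5  1.2] rows 0.0 F [-0.5  0.4 -4.4] w 7.5
 shift now-axes [ 0.0004  0.0015 -0.0008] turn [ 0.001 -0.002 -0.003] shift new-axes [ 0.0004  0.0015 -0.0008] q [-0.09  0.58  0.36  1.93  0.77  0.77 -2.1 ]
t 16.35 tcp [ 506.3 -217.9  376.9] target [ 501.6 -253.1  378.1] d [ -4.6 -35.2   1.2] rows 0.6 F [-0.5  0.4 -4.4] w 7.5
 shift now-axes [0.0005 0.0372 0.0292] turn [ 0.001 -0.002 -0.003] shift new-axes [0.0004 0.0372 0.0292] q [-0.09  0.58  0.36  1.93  0.77  0.77 -2.1 ]
[[[147.0, 233.0], [245.0, 318.0], [349.0, 410.0]], [[326.0, 147.0], [227.0, 118.0], [134.0, 90.0]]]
```

View pics/m7.png

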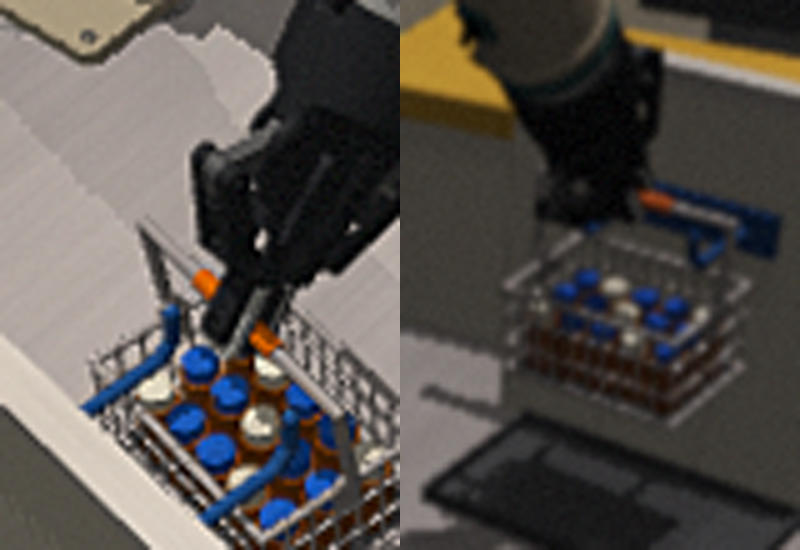

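The bar ends are at (145,225) and (348,412), as predicted, and the prongs sit inside the bail window with the bar above the tips. Move in, then down.

{"op": "servo_tool", "data": {"deltas": [[[0, 0.013, 0.0095], [0, 0, 0]], [[0, 0.013, 0.0095], [0, 0, 0]], [[0, 0.012, 0.0095], [0, 0, 0]], [[0, 0, 0], [0, 0, 0]], [[0, -0.008, 0.0095], [0, 0, 0]], [[0, -0.008, 0.0095], [0, 0, 0]], [[0, -0.006, 0.007], [0, 0, 0]], [[0, 0, 0], [0, 0, 0]]]}}

```text
t: 17.45
tool_pos: [502.7, -251.9, 350.2]
tcp_rot: [0.938, -0.064, -0.021, 0.34]
wrist_force: [-0.5, 0.5, -4.6]
grip_width: 7.3
```

```bash
python3 - <<'E'
from h import *
plan(seat(-5,0),frame(SYAW,40),160)
E
```

```text
t 17.45 tcp [ 502.7 -251.9  350.2] target [ 501.6 -253.1  340.1] d [ -1.1  -1.2 -10.1] rows 0.2 F [-0.5  0.5 -4.6] w 7.3
 shift now-axes [-0.0013 -0.0073  0.0115] turn [-0.001 -0.004  0.001] shift new-axes [-0.0012 -0.0074  0.0115] q [-0.04  0.63  0.38  1.94  0.81  0.67 -2.1 ]
```

Still carrying 4.6 N, with about 10 mm to go. Lower it in small steps and watch the weight.

{"op": "servo_tool", "data": {"deltas": [[[0, -0.004, 0.006], [0, 0, 0]], [[0, -0.003, 0.0045], [0, 0, 0]], [[0, 0, 0], [0, 0, 0]]]}}

```text
t: 17.82
tool_pos: [503.0, -252.8, 340.3]
tcp_rot: [0.938, -0.064, -0.02, 0.34]
wrist_force: [0.4, 1.1, -5.2]
grip_width: 7.6
```

```bash
python3 - <<'E'
from h import *
plan(seat(-5,0),frame(SYAW,40),160)
E
```

```text
t 17.82 tcp [ 503.  -252.8  340.3] target [ 501.6 -253.1  340.1] d [-1.3 -0.3 -0.2] rows 0.0 F [ 0.4  1.1 -5.2] w 7.6
 shift now-axes [-0.0017  0.0003  0.0006] turn [-0.001 -0.005  0.001] shift new-axes [-0.0017  0.0003  0.0006] q [-0.04  0.65  0.39  1.94  0.82  0.65 -2.12]
```

{"op": "servo_tool", "data": {"deltas": [[[0, -0.0017, 0.002], [0, 0, 0]], [[0, -0.0008, 0.001], [0, 0, 0]], [[0, 0, 0], [0, 0, 0]]]}}

```text
t: 18.2
tool_pos: [502.9, -253.2, 338.8]
tcp_rot: [0.938, -0.064, -0.02, 0.341]
wrist_force: [-0.7, 1.7, -1.3]
grip_width: 8.0
```

{"op": "servo_tool", "data": {"deltas": [[[0, -0.0012, 0.0015], [0, 0, 0]], [[0, 0, 0], [0, 0, 0]]]}}

```text
t: 18.45
tool_pos: [502.9, -253.1, 338.6]
tcp_rot: [0.937, -0.065, -0.02, 0.342]
wrist_force: [-1.2, 2.5, -0.3]
grip_width: 7.6
```

{"op": "servo_tool", "data": {"deltas": [[[0, -0.0012, 0.0015], [0, 0, 0]], [[0, 0, 0], [0, 0, 0]]]}}

```text
t: 18.7
tool_pos: [503.0, -253.0, 338.4]
tcp_rot: [0.937, -0.065, -0.019, 0.343]
wrist_force: [-1.9, 3.7, 0.1]
grip_width: 8.0
```

Weight has gone over at seat height. Open partway.

{"op": "servo_tool", "data": {"deltas": [[[0, 0, 0], [0, 0, 0]], [[0, 0, 0], [0, 0, 0]], [[0, 0, 0], [0, 0, 0]], [[0, 0, 0], [0, 0, 0]]], "fingers": 0.3}}

```text
t: 19.2
tool_pos: [503.5, -254.2, 338.5]
tcp_rot: [0.937, -0.065, -0.019, 0.343]
wrist_force: [-0.3, 0.2, -0.4]
grip_width: 29.7
```

```bash
python3 - <<'E'
from h import *
plan(seat(-5,0),frame(SYAW,40),160)
b=optics.capture("scene")[:,:,::-1];a=optics.capture("side")[:,:,::-1]
cv2.imwrite("pics/m8.png",np.hstack([crop(b,90,190,80,110,5),crop(a,270,70,80,110,5)]))
E
```

```text
t 19.2 tcp [ 503.5 -254.2  338.5] target [ 501.6 -253.1  340.1] d [-1.8  1.1  1.5] rows 0.0 F [-0.3  0.2 -0.4] w 29.7
 shift now-axes [-0.0026  0.0004 -0.0023] turn [ 0.002 -0.006 -0.002] shift new-axes [-0.0026  0.0004 -0.0023] q [-0.04  0.65  0.39  1.94  0.83  0.65 -2.13]
```

View pics/m8.png

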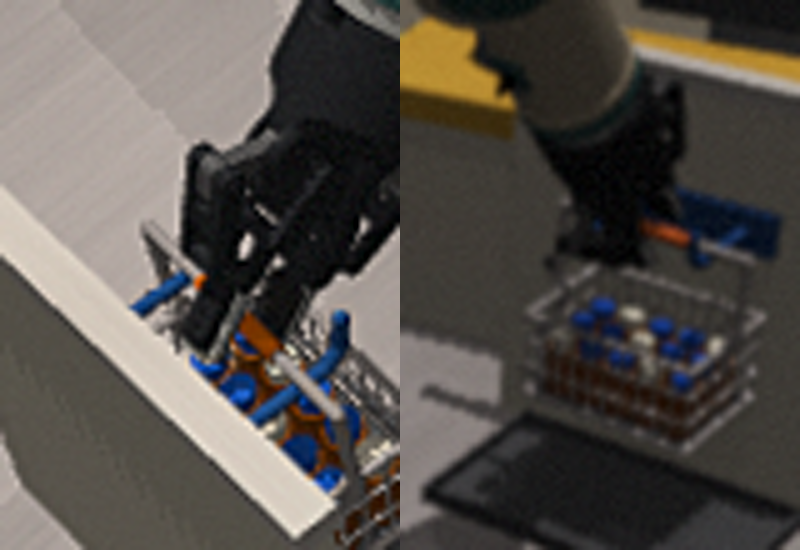

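The bar lies across both prongs behind the tips (scene crop (275,370) and (190,275)) and the basket hangs level, free of the jaws. Withdraw along the fingers.

{"op": "servo_tool", "data": {"deltas": [[[0, 0, -0.01], [0, 0, 0]], [[0, 0, -0.02], [0, 0, 0]], [[0, 0, -0.03], [0, 0, 0]], [[0, 0, -0.05], [0, 0, 0]], [[0, 0, -0.06], [0, 0, 0]], [[0, 0, -0.06], [0, 0, 0]], [[0, 0, 0], [0, 0, 0]], [[0, 0, 0], [0, 0, 0]], [[0, 0, 0], [0, 0, 0]], [[0, 0, 0], [0, 0, 0]]]}}

```text
t: 20.55
tool_pos: [516.4, -137.7, 477.3]
tcp_rot: [0.937, -0.065, -0.019, 0.342]
wrist_force: [-0.2, -0.3, -0.2]
grip_width: 29.8
```

{"op": "servo_tool", "data": {"deltas": [[[0, 0, 0], [0, 0, 0]], [[0, 0, 0], [0, 0, 0]], [[0, 0, 0], [0, 0, 0]], [[0, 0, 0], [0, 0, 0]], [[0, 0, 0], [0, 0, 0]], [[0, 0, 0], [0, 0, 0]], [[0, 0, 0], [0, 0, 0]], [[0, 0, 0], [0, 0, 0]]]}}

```text
t: 21.55
tool_pos: [516.0, -138.6, 476.3]
tcp_rot: [0.937, -0.065, -0.02, 0.342]
wrist_force: [0.6, -0.1, 0.1]
grip_width: 29.9
```

```bash
python3 - <<'E'
from h import *
a=orange("scene",(90,190,110,110));b=orange("side",(270,70,100,100))
p,r=tri(("scene",a[0]),("side",b[0]));q=R.from_euler('z',-SYAW,degrees=True).apply(p-[SX,SY,217.5]);print(a,b,p,r,"in seat frame",q)
x=optics.capture("scene")[:,:,::-1];y=optics.capture("side")[:,:,::-1];print(telemetry.observe()["wrist_force"],telemetry.observe()["t"])
cv2.imwrite("pics/m9.png",np.hstack([crop(x,90,190,80,110,5),crop(y,270,70,80,110,5)]))
E
```

```text
(array([137.26666667, 252.42666667]), np.int32(75), [[130.0, 245.0], [144.3, 259.7]]) (array([324., 116.]), np.int32(1), [[324.0, 116.0], [324.0, 116.0]]) [ 479.10268816 -354.13438023  215.41141088] [4.766436074867152, 4.7664360748672925] in seat frame [-8.23532929 -5.3324112  -2.08858912]
[-0.74460521  0.58516054  0.70427808] 21.75
```

View pics/m9.png

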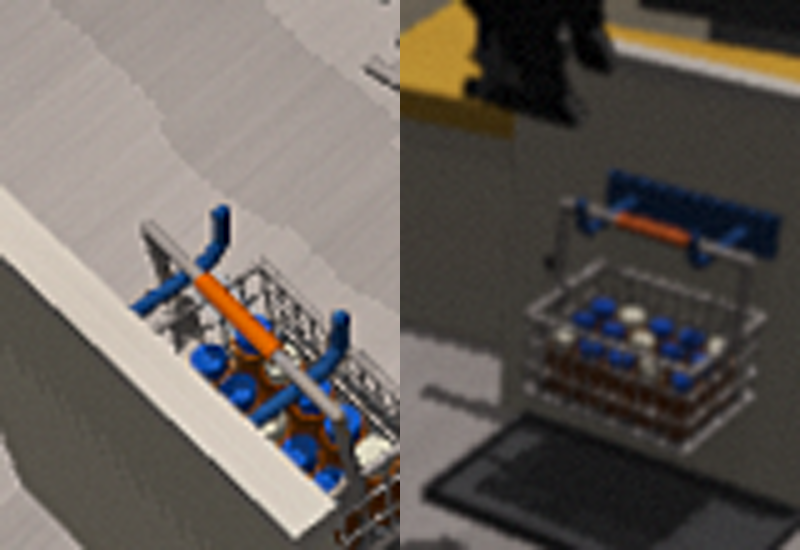

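The bar rests on both prongs with the sleeve midway between them, and the basket is level and free. Handing in.

```bash
python3 -c "
from h import *
a=orange('scene',(90,190,110,110));p=atz('scene',a[0],217.5);print(R.from_euler('z',-SYAW,degrees=True).apply(p-[SX,SY,217.5]))
print(env.close_job())"
```

```text
[-1.49034445 -4.01452569  0.        ]
the job is handed in; nothing more can be done
None
```

I raised the bail with a closed fingertip until it stood by itself. Then I took the basket by its orange sleeve, hung it on both blue prongs, let go, and handed the job in at about 22 s. No verdict is reported.

- **Bail raise:** it took two tries. On the first, the bar slipped toward the fingertip, with about 7 N along the finger. I withdrew and went in deeper; after that the bail read 1.52 rad with the finger clear, and the basket had not moved.
- **Final position:** with the gripper away, the scene camera put the sleeve centre about 1 mm sideways and 4 mm inward of the seat point. The last picture shows the bar on both prongs behind their tips and the basket level.
- **Release:** the wrist force was about 1 N or less, within its noise.
- **Check that disagreed:** triangulating the sleeve with the side camera gave 8 mm sideways, 5 mm inward and 2 mm low. Its lines missed by almost 5 mm because the side view caught only one orange pixel, so I trusted the scene view. Either reading is inside the limits.
- **Bystanders:** I felt no contact with them, but I did not re-measure their positions at the end.

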